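# Snap the domed brass head onto the stake holder's square drive

## Robot

A 6-joint arm with a two-finger parallel gripper is mounted at the origin on a cart in front of the work surface, level with it; the furniture and walls round the work are solid. World frame = base frame: x ahead of the robot, y to its left, z up, the work surface at z = 0. Lengths are in mm, angles in degrees, forces in N, time in s.
With the tool pointing down it reaches from about 350 to 875 mm from the base axis. Payload 4.2 kg.
Tool frame: the origin (TCP) lies at the very end of the fingers, on their centre line; the grasp point (between the pads) lies 19 mm behind it; z points along the fingers, y is the line along which they close (so a half turn about z gives the same grasp; the last joint's range is limited). The gripper opens to 85 mm and grips with 20 to 120 N. Pads are 22 mm wide; open, the fingers measure 114 mm over their backs; the gripper's body (76 mm by 85 mm) begins 54 mm behind the grasp point. The pads swing forward as they close: fully open they stand 13 mm farther back than shut.
Start: joints at [-59.439, 22.042, 0.453, 0, -68.411, -14.817], TCP at [169.613, -601.524, 206.412] pointing down, gripper open.
Joint ranges: [-179.83, 179.83], [-69.29, 118.12], [-61.27, 80.66], [-181.25, 117.63], [-171.15, -9.14], [-177.46, 177.46]. Speed limits (degrees/s): [159.86, 159.86, 180, 180, 180, 180].

## Interface

Orientations are given as [roll, pitch, yaw] about the fixed x, y, z axes, in that order (R = Rz(yaw) Ry(pitch) Rx(roll)).
In Python, from plant import robot, command_gripper, readout, vision gives the robot as it stands. Calls block until the motion is done:
- robot.move_to(position, orientation): joint-space move of the TCP to a pose.
- robot.move_l(position, rot=None, rate=150): straight line of the TCP; rot=None keeps the orientation; rate is the mean speed in mm/s.
- robot.move_j(angles): joint-space move.
- command_gripper(opening, force=None): opening from 0.0 (shut) to 1.0 (fully open); force is the grip in N (None keeps the last); returns when the fingers have stopped.
- robot.pause(seconds).
- robot.inverse_kinematics(position, orientation): joint angles nearest the present ones, or None.
- readout.read_state(): the state.
- vision.camera(name): name is "scene" or "side" or "wrist"; returns the picture (420x560x3 uint8, red, green, blue); there is no depth.
- vision.camera_info(name): a dict with "fx", "fy", "cx", "cy" (pixels), "world_to_cam" (4x4, takes a point from world to camera coordinates); the wrist camera has in their place "tool_from_camera" (4x4, takes a point from camera to tool coordinates, whose origin is the TCP and whose axes are the flange's). Camera axes: x right, y up, looking along -z (the intrinsics and any distortion apply to the point x, -y, -z); pixel columns grow to the right and rows downward; lengths in mm; the calibration is good to about 2 mm. A picture is of the moment at which its call begins: read the wrist's pose just before it. camera_info takes no time and is no camera call.
A pose or a line that the arm cannot do raises robot.IKError and nothing moves.
- robot.sign_off(): hands the job in; it is judged then, once.
The state is a dict: "time_s": time; "joints": joint angles; "dq": joint speeds; "joint_torque": joint torques, N m; "ee_pos": TCP position; "orientation": TCP orientation; "force": force on the tool from outside, world axes, zero at the start; "ft_torque": the same for the moment, N m; "width": opening from 0.0 (shut) to 1.0 (fully open); "finger_force": force on a finger pad.
Only numpy, scipy, OpenCV 4.12 (cv2) and the standard library are available. Lean on these libraries where they do the work, as an engineer would, in place of code of your own. Each camera call takes 0.05 s, during which the arm holds its last target. There are 200 camera calls.

## Task

Fit the stake head with the brass dome onto the square drive that stands up from the green stake holder, and push it straight down until the spring ball clicks into its dimple and the head sits fully home on the holder's shoulder. Then let go, and leave the other two heads standing where they are.

Things in the scene. Friction and masses are not known exactly. Their poses are not given: they have to be found in the camera images.
- brass_head_mid (a point): loose head TO FIT: 36 mm square steel shank 50 mm tall, brass dome on top; 66 mm over all, 0.25 kg. Point: on its axis, 33 mm above the underside; z up, x and y square to the flat sides (grip across two). Underside: 21.5 mm square socket, 37 mm deep, parallel to the sides, flared mouth, the same dimple in all four walls (any quarter turn fits), 8 mm up.
- flat_head_mid (a point): another head, to be left alone: same shank and size, but a flat steel disc (33 mm diameter) on top; point on its axis, 33 mm above its underside, half-way up.
- white_head_mid (a point): another head, to be left alone: same shank and size, but a blunt white plastic cone on top; point on its axis, 33 mm above its underside, half-way up.
- drive_foot (a point): foot of the square drive (on its axis, at the shoulder top, 45 mm above the worktop) of the fixed green holder: flange 80x80x10, column 56 square, steel shoulder 50 square (mm). The steel drive is 19 mm square, 34 mm tall, its top 7 mm tapered to 9 mm. z up, x and y square to the sides of drive and column. A head that is home stands on the shoulder: its mid point is 33 mm above this.
- drive_ball (a joint): spring ball in the drive, 9 mm diameter, 8 mm above the shoulder, on its -x side: 0 = out (4 mm proud), up to 0.004 m = pushed in. A head let go on the drive stops on the ball, leaning, 6 to 9 mm short of home, and does not sink by its weight; a push of about 5 N more (20 N does no harm) takes it over the ball, which springs out into the dimple and draws the head down to the shoulder.
- lamp_hood (a point): middle of the lower front edge of the fixed bench lamp's white hood, 262 mm above the worktop; the edge runs along y, 200 mm to either side of this point, and the hood lies behind it (+x), up to 340 mm high. It overhangs the worktop between the heads and the holder: keep gripper and wrist on the robot's side of it when carrying.
Mind the look-alikes: they are no part of the job. What is shaped like the part that bears drive_foot but red is not meant.

How it is judged (in metres and radians):
At the end, for the whole second after the job is handed in: The brass-domed head is on the drive (axes within 6 mm, upright within 10 degrees), its underside within 3.5 mm of the shoulder, the spring ball out again in its dimple (pushed in by less than 1.8 mm), and the other two heads stand within 30 mm of where they began (horizontal distance between brass_head_mid and drive_foot below 0.006 m and z of brass_head_mid in the frame of drive_foot between 0.029 and 0.0365 m and angle between brass_head_mid's own z axis and vertical below 0.17 rad and value of joint drive_ball below 0.0018 m and distance of each of flat_head_mid, white_head_mid from where it was at the start of the episode below 0.03 m); the robot touches nothing.
It fails at once if one of the other two heads is moved more than 30 mm or knocked over (distance of any of flat_head_mid, white_head_mid from where it was at the start of the episode above 0.03 m).
It also fails if it takes over 40 s, if anything falls off the work surface, if the arm or the gripper's body presses on something with over 40 N, if the wrist force passes 120 N, or if a joint passes its speed limit or range.

## Working session

There is one attempt and no reset: what is moved stays moved. The work goes in short steps, each a Python script; the robot and the scene stay as the last script left them, time stands still between calls to the robot, and variables do not carry over. Pictures are saved under pics/ and viewed, at most 10 in all, crops included, and the job is handed in when it is done.

```bash
ls; mkdir -p pics
python3 - <<'E'
from plant import robot, command_gripper, readout, vision
import cv2,numpy as np
for n in ["scene","side"]:
    im=vision.camera(n); cv2.imwrite(f"pics/{n}0.png",im[:,:,::-1])
    print(n,vision.camera_info(n))
print(vision.camera_info("wrist"))
s=readout.read_state(); print(s)
E
```

```text
pics
scene {'fx': 420.0833344075903, 'fy': 420.0833344075903, 'cx': 279.66543679641865, 'cy': 212.0825813387097, 'world_to_cam': array([[-7.21824122e-01, -6.92007133e-01,  9.80130086e-03,
         4.16604947e+02],
       [ 4.75499586e-01, -4.85598077e-01,  7.33549352e-01,
        -4.08988618e+02],
       [-5.02861891e-01,  5.34154131e-01,  6.79565511e-01,
        -1.10392552e+03],
       [ 0.00000000e+00,  0.00000000e+00,  0.00000000e+00,
         1.00000000e+00]])}
side {'fx': 522.8534072117213, 'fy': 522.8534072117213, 'cx': 265.7475212988412, 'cy': 214.11667537024263, 'world_to_cam': array([[ 9.97949768e-01, -6.29138157e-02,  1.17521363e-02,
        -5.94911460e+02],
       [ 2.28157165e-02,  5.21262100e-01,  8.53091593e-01,
        -1.76967055e+02],
       [-5.97971905e-02, -8.51074424e-01,  5.21628815e-01,
        -1.66356517e+03],
       [ 0.00000000e+00,  0.00000000e+00,  0.00000000e+00,
         1.00000000e+00]])}
{'fx': 374.6415565855178, 'fy': 374.6415565855178, 'cx': 283.1905651359271, 'cy': 213.03389949364472, 'tool_from_camera': array([[ 5.70038921e-04,  9.48157853e-01, 
[... 284 characters left out ...]
0000000e+00]])}
{'time_s': 0.1, 'joints': array([-5.94390827e+01,  2.20874792e+01,  3.87044226e-01, -2.47352545e-02,
       -6.84101761e+01, -1.48172895e+01]), 'dq': array([ 0.04235523, -0.10974044,  0.26050165,  0.19335911, -0.11573768,
       -0.08351727]), 'joint_torque': array([-9.36530546e-05, -3.93319809e+01,  1.88928419e+01,  4.19799060e+00,
       -2.58375374e-03,  6.44239137e-06]), 'ee_pos': array([ 169.44972311, -601.00164048,  205.41682667]), 'orientation': array([ 1.79887188e+02, -6.06983198e-03, -1.64265490e+02]), 'force': array([-0.26587401, -1.29689328, -0.16145404]), 'ft_torque': array([ 0.00063587, -0.009076  , -0.03099169]), 'finger_force': 0.0, 'width': 1.0002763774275076}
```

View pics/scene0.png

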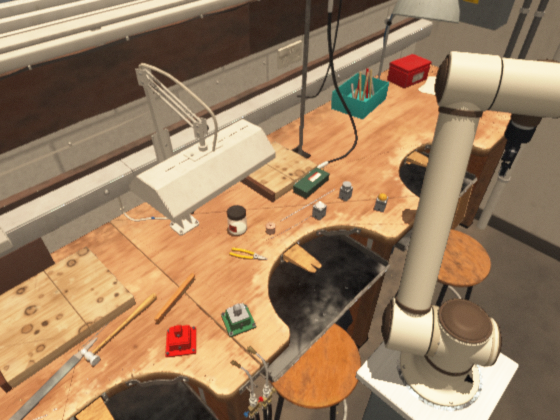

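View pics/side0.png

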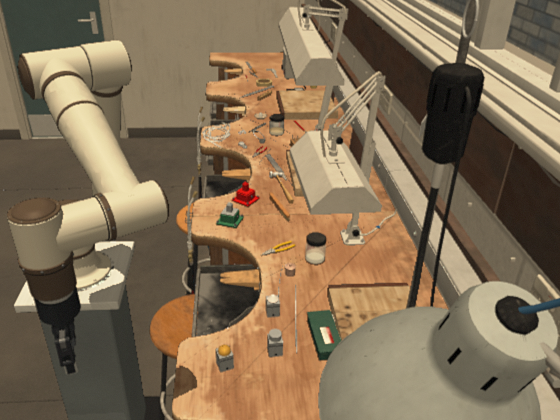

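Scene view: brass head at about (381,202), white (319,210), flat (346,190), green holder (238,318), red decoy (180,340). Side view: brass (225,355), white (273,303), flat (275,342), green holder (230,215). Next I triangulate these roughly.

```bash
cat > h.py <<'E'
from plant import robot, command_gripper, readout, vision
import cv2,numpy as np
from scipy.spatial.transform import Rotation as Ro
def ray(n,p,state=None):
    i=vision.camera_info(n); d=np.array([(p[0]-i['cx'])/i['fx'],-(p[1]-i['cy'])/i['fy'],-1.])
    if n=="wrist":
        T=np.eye(4); T[:3,:3]=Ro.from_euler('xyz',state['orientation'],degrees=True).as_matrix(); T[:3,3]=state['ee_pos']
        C=T@i['tool_from_camera']
    else: C=np.linalg.inv(i['world_to_cam'])
    return C[:3,3],C[:3,:3]@d
def plane(n,p,z,state=None):
    o,d=ray(n,p,state); return o+d*(z-o[2])/d[2]
def tri(a,b):
    o1,d1=ray(*a);o2,d2=ray(*b)
    t=np.linalg.lstsq(np.c_[d1,-d2],o2-o1,rcond=None)[0]
    q1=o1+t[0]*d1;q2=o2+t[1]*d2
    return (q1+q2)/2,np.linalg.norm(q1-q2)
def blob(im,lo,hi,win):
    x0,y0,x1,y1=win; m=cv2.inRange(cv2.cvtColor(im,cv2.COLOR_RGB2HSV)[y0:y1,x0:x1],lo,hi)
    n,l,s,c=cv2.connectedComponentsWithStats(m); k=1+np.argmax(s[1:,4])
    return c[k]+[x0,y0],s[k]+[x0,y0,0,0,0],l==k
E
python3 - <<'E'
from h import *
np.set_printoptions(precision=1,suppress=True)
A={n:cv2.imread(f"pics/{n}0.png")[:,:,::-1].copy() for n in("scene","side")}
br=[blob(A["scene"],(18,120,90),(32,255,255),(368,185,395,215)),blob(A["side"],(12,110,90),(32,255,255),(212,338,240,360))]
gr=[blob(A["scene"],(60,90,30),(90,255,255),(215,290,265,345)),blob(A["side"],(60,90,30),(90,255,255),(205,195,255,235))]
for b in(br,gr):
    print([(x[0],x[1]) for x in b]); print(tri(("scene",b[0][0]),("side",b[1][0])))
for k,a,b in(("flat",(346,190),(275,342)),("white",(319,210),(273,303)),("brass",(381,202),(225,355)),("drivetop",(237,309),(231,204)),("hoodA",(176,218),(308,211)),("hoodB",(275,157),(297,142))): print(k,tri(("scene",a),("side",b)))
cv2.imwrite("pics/zoom.png",np.hstack([cv2.resize(A["scene"][280:350,200:270],(400,400),interpolation=2),cv2.resize(A["side"][185:240,200:255],(400,400),interpolation=2)])[:,:,::-1])
cv2.imwrite("pics/zoom2.png",np.hstack([cv2.resize(A["scene"][160:240,310:410],(400,320),interpolation=2),cv2.resize(A["side"][285:375,205:305],(400,360),interpolation=2)[:320]])[:,:,::-1])
E
```

```text
[(array([382.6, 196.1]), array([379, 194,   8,   6,  30])), (array([225.9, 346.9]), array([212, 338,  28,  22, 507]))]
(array([ 466.3, -417.4,   59.9]), np.float64(6.710725653939874))
[(array([243.2, 328.5]), array([234, 324,  18,  10,  45])), (array([229.4, 219.9]), array([217, 211,  26,  16, 192]))]
(array([468.7, 276.7,  -5.4]), np.float64(23.23196456429301))
flat (array([ 595.6, -379.6,   33.8]), np.float64(0.6412959918426784))
white (array([ 600.6, -225.4,   30.8]), np.float64(3.902502831888098))
brass (array([ 464.9, -416.6,   31.8]), np.float64(3.277018728027645))
drivetop (array([482.6, 274.4,  67.2]), np.float64(9.34067784923435))
hoodA (array([789.3, 201.1, 111.5]), np.float64(90.67737496402665))
hoodB (array([643.8,   0.7, 396.3]), np.float64(95.05585269003463))
```

View pics/zoom.png

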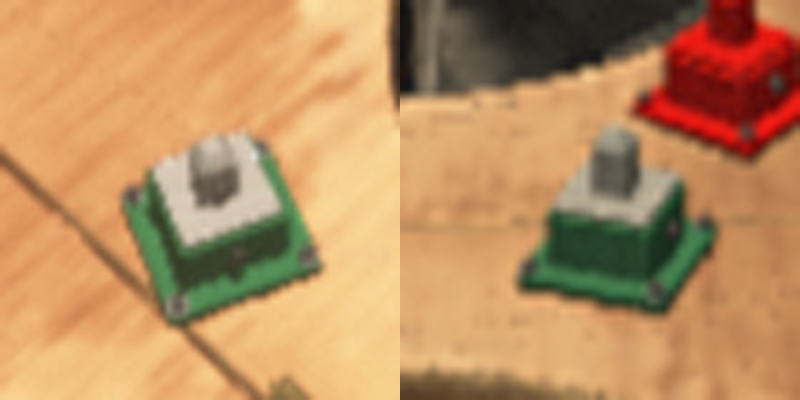

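View pics/zoom2.png

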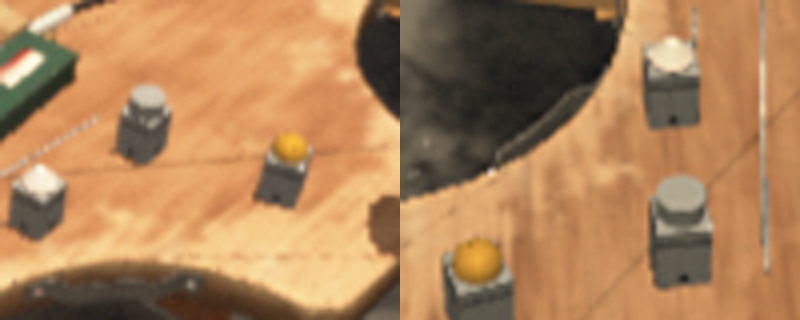

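Zoom 1: the drive top is at about scene (236.9,304.5) and side (229.6,203.6). Zoom 2: brass dome and its neighbours, about 130 mm apart, with flat sides turned slightly off the world axes. Next I move above the brass head and look with the wrist camera.

Run:
```python
from h import *
np.set_printoptions(precision=1,suppress=True)
print(tri(("scene",(236.9,304.5)),("side",(229.6,203.6))))
for p in((180,218),(275,157)): print(plane("scene",p,262))
for p in((310,213),(293,160)): print(plane("side",p,262))
robot.move_to([466,-417,175],[180,0,-164.3])
robot.pause(.2)
s=readout.read_state(); im=vision.camera("wrist"); cv2.imwrite("pics/w1.png",im[:,:,::-1]); np.save("w1.npy",[s['ee_pos'],s['orientation']])
print(s['time_s'],s['ee_pos'],s['orientation'],s['joints'])
```

```text
(array([482.7, 268. ,  75.7]), np.float64(1.969720408131855))
[696.1 268.  262. ]
[ 710.4 -113.7  262. ]
[ 710.7 -114.4  262. ]
[699.8 230.5 262. ]
1.6167 [ 465.2 -417.9  175.2] [-180.     0.  -164.4] [-27.1  23.3  -2.2   0.  -64.5 -47.3]
```

View pics/w1.png

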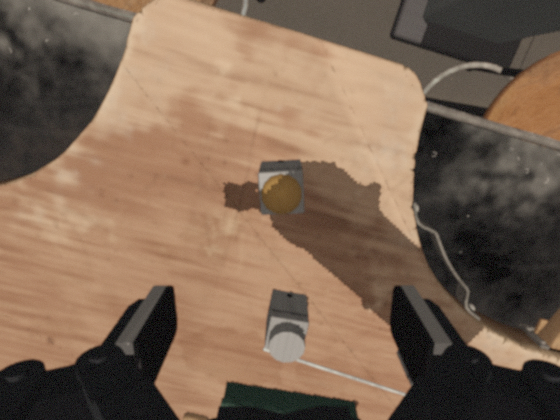

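Wrist view: the brass dome is at (282,193) and its shank spans columns 260–303, nearly aligned with the image. The flat head is at (287,345), in line with the fingers but well away.

Run:
```python
from h import *
np.set_printoptions(precision=1,suppress=True)
a=np.load("w1.npy"); s=dict(ee_pos=a[0],orientation=a[1])
im=cv2.imread("pics/w1.png")[:,:,::-1].copy()
c,st,_=blob(im,(15,130,60),(32,255,255),(250,165,312,220)); print(c,st,plane("wrist",c,57,s))
hsv=cv2.cvtColor(im,cv2.COLOR_RGB2HSV)
y0,x0=150,240
m=cv2.inRange(hsv[y0:225,x0:320],(0,0,70),(180,60,255)); m=cv2.morphologyEx(m,cv2.MORPH_OPEN,np.ones((2,2)))
ys,xs=np.nonzero(m)
for side in(0,1):   # left/right edges of shank
    r=[]
    for y in range(172,210):
        xx=xs[ys==y-y0]
        if len(xx)>1: r.append((xx.min()+x0-.5 if side==0 else xx.max()+x0+.5,y))
    r=np.array(r); vx,vy,px,py=cv2.fitLine(r.astype(np.float32),cv2.DIST_HUBER,0,.01,.01).ravel()
    P=[plane("wrist",(px+(y-py)*vx/vy,y),50,s) for y in(172,210)]; d=P[1]-P[0]
    print(side,P,np.degrees(np.arctan2(d[1],d[0])),r[:,0])
cv2.imwrite("pics/z3.png",np.hstack([cv2.resize(im[150:225,240:320],(640,600),interpolation=2)])[:,:,::-1])
```

```text
[281.1 193.9] [ 262  175   39   39 1135] [ 463.9 -419.2   57. ]
0 [array([ 460.7, -467.4,   50. ]), array([ 467.4, -373.4,   50. ])] 85.92102774439103 [260.5 259.5 259.5 258.5 258.5 258.5 258.5 258.5 259.5 259.5 259.5 258.5
 258.5 258.5 258.5 258.5 259.5 259.5 259.5 259.5 259.5 302.5 302.5 302.5
 302.5 302.5 302.5 302.5 301.5 301.5 261.5 261.5 261.5 261.5 261.5 261.5
 261.5]
1 [array([ 443.6, -406.6,   50. ]), array([ 473.8, -396.3,   50. ])] 18.869640647572815 [302.5 302.5 303.5 303.5 303.5 303.5 303.5 303.5 303.5 303.5 303.5 303.5
 303.5 303.5 303.5 303.5 263.5 262.5 304.5 304.5 304.5 304.5 304.5 304.5
 304.5 304.5 304.5 304.5 303.5 304.5 304.5 304.5 304.5 304.5 304.5 304.5
 304.5]
```

View pics/z3.png

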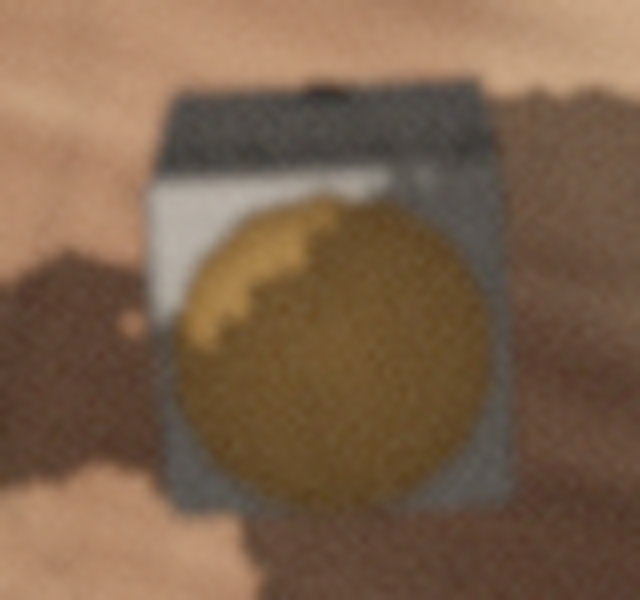

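Run:
```python
from h import *
np.set_printoptions(precision=1,suppress=True)
a=np.load("w1.npy"); s=dict(ee_pos=a[0],orientation=a[1])
Z=np.array([(148,185),(505,160),(515,495),(172,512)])/8+[239.5,149.5]
P=np.array([plane("wrist",z,50,s) for z in Z]); c=P.mean(0)
d=[P[1]-P[0],P[2]-P[3],P[3]-P[0],P[2]-P[1]]
ang=[np.degrees(np.arctan2(v[1],v[0])) for v in d]
print(c,[np.linalg.norm(v) for v in d],ang)
y=np.mean([(q+45)%90-45 for q in ang]); yaw=y+90*round((-164.3-y)/90); print(y,yaw)
J=robot.inverse_kinematics([c[0],c[1],14],[180,0,yaw]); print(J)
for k in range(4): print(k,robot.inverse_kinematics([483,268,90],[180,0,yaw+90*k]))
command_gripper(1.0,100)
robot.move_to([c[0],c[1],90],[180,0,yaw])
robot.move_l([c[0],c[1],14],rate=100)
command_gripper(0.0,100)
s=readout.read_state(); print(s['width']*85,s['finger_force'],s['force'],s['ee_pos'])
robot.move_l([c[0],c[1],175],rate=150)
robot.pause(.2); s=readout.read_state(); im=vision.camera("wrist"); cv2.imwrite("pics/w2.png",im[:,:,::-1]); np.save("w2.npy",[s['ee_pos'],s['orientation']])
print(s['time_s'],s['width']*85,s['finger_force'],s['force'],s['ee_pos'])
```

```text
[ 464.3 -418.8   50. ] [np.float64(35.54293747972516), np.float64(35.366925295835415), np.float64(34.348901067893806), np.float64(35.02213127378859)] [np.float64(109.69156884910667), np.float64(108.60726238124019), np.float64(18.531514390762453), np.float64(18.255426880648074)]
18.771443125439344 -161.22855687456067
[-27.2  32.9 -12.2   0.  -45.  -44. ]
0 [  45.8   21.6  -18.8   -0.   -49.6 -117.1]
1 [ 45.8  21.6 -18.8   0.  -49.6 -27.1]
2 [ 45.8  21.6 -18.8   0.  -49.6  62.9]
3 [ 45.8  21.6 -18.8   0.  -49.6 152.9]
32.769378888422274 99.80978892504936 [-0.3 -0.4  4.8] [ 464.8 -419.3   15. ]
5.175 32.61635509482333 99.64665097184479 [-0.  0. -2.] [ 464.  -418.6  174. ]
```

View pics/w2.png

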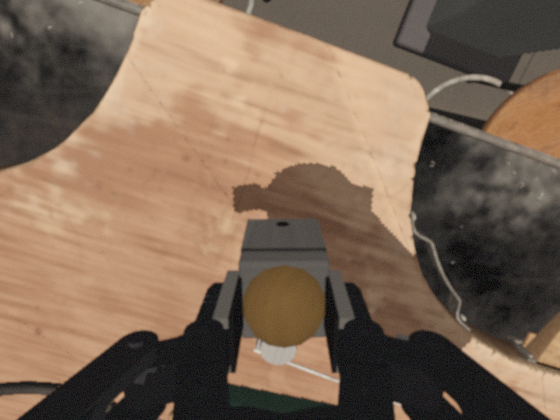

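Gripped squarely with the dome at (285,305) in the wrist image, and the width is about right. Next I carry it along a line at x≈480, well clear of the hood at x≈700, and look at the drive.

Run:
```python
from h import *
np.set_printoptions(precision=1,suppress=True)
robot.move_l([464,-418,200])
robot.move_l([475,-70,200],rot=[180,0,-116.2],rate=250)
yaw=-71.2; t=np.array([np.cos(np.radians(yaw)),np.sin(np.radians(yaw))])
p=np.array([483,268])-20*t
robot.move_l([p[0],p[1],200],rot=[180,0,yaw],rate=250)
robot.pause(.3); s=readout.read_state(); im=vision.camera("wrist"); cv2.imwrite("pics/w3.png",im[:,:,::-1]); np.save("w3.npy",[s['ee_pos'],s['orientation']])
print(s['time_s'],s['width']*85,s['force'],s['ee_pos'],s['orientation'],s['joints'])
```

```text
8.9583 32.988977483973486 [-0.8  0.1 -2. ] [476.6 286.4 200.2] [-180.     0.   -71.2] [ 47.7  15.6  -9.9  -0.  -64.4 -28.9]
```

View pics/w3.png

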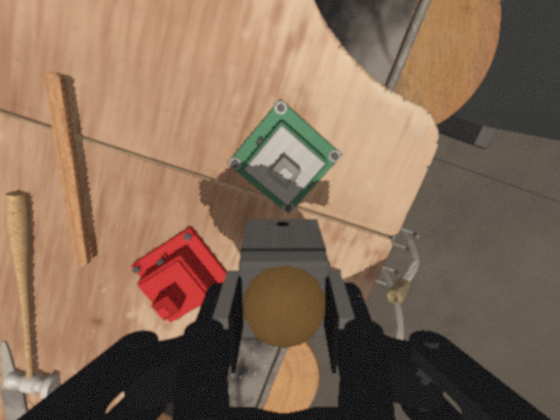

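Wrist view: flange screws at about (280,107), (335,155), (289,208), (235,162), with the drive near (287,168). The holder is turned about 41° to the tool, and the red decoy is at (180,280), away from it. I zoom in for the shoulder and drive corners.

Run:
```python
import cv2
im=cv2.imread("pics/w3.png"); cv2.imwrite("pics/z4.png",cv2.resize(im[98:218,225:345],(600,600),interpolation=2))
```

```text
(no output)
```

View pics/z4.png

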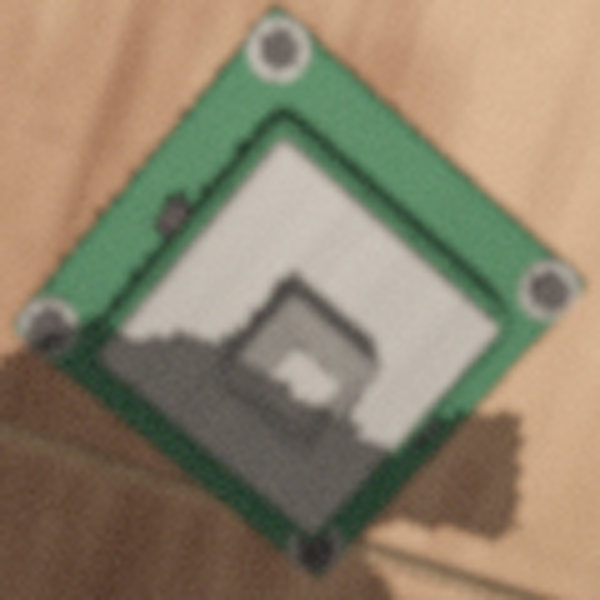

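```bash
cat >> h.py <<'E'
def square(P):
    P=np.array(P); d=np.roll(P,-1,0)-P
    a=np.degrees(np.arctan2(d[:,1],d[:,0])); a=a[0]+((a-a[0]+45)%90-45); 
    return P.mean(0),np.linalg.norm(d,axis=1),a
E
python3 - <<'E'
from h import *
np.set_printoptions(precision=1,suppress=True)
a=np.load("w3.npy"); s=dict(ee_pos=a[0],orientation=a[1])
f=lambda L,z:[plane("wrist",np.array(q)/5+[224.6,97.6],z,s) for q in L]
c,l,g=square(f([(285,138),(502,325),(318,535),(97,345)],45)); print(c,l,g)
c2,l2,g2=square(f([(279,47),(549,290),(315,550),(47,328)],10)); print(c2,l2,g2)
D=f([(232,360),(378,350),(315,445)],72); print("drive",(D[0]+D[1])/2,[np.linalg.norm(D[i]-D[j]) for i,j in((0,1),(0,2),(1,2))])
y=np.mean(np.r_[g,g2]); y=(y+45)%90-45; print(y)
ctr=(c[:2]+c2[:2])/2
for k in(-2,-1,0,1): print(y+90*k,robot.inverse_kinematics([ctr[0],ctr[1],60],[180,0,y+90*k]))
im=cv2.imread("pics/w3.png")[:,:,::-1].copy()
b,st,_=blob(im,(12,100,40),(32,255,255),(243,260,327,350)); 
z=s['ee_pos'][2]+36; p=plane("wrist",b,z,s)
R=Ro.from_euler('xyz',s['orientation'],degrees=True).as_matrix(); print(b,st,"dome in tool",R.T@(p-s['ee_pos']))
E
```

```text
[481.  270.5  45. ] [49.3 49.8 52.  48.2] [158.6 159.  156.9 155.9]
[481.  271.8  10. ] [68.4 68.8 68.6 68.8] [157.8 158.3 157.9 158.1]
drive [481.4 267.6  72. ] [np.float64(23.442422197798013), np.float64(19.38753492201288), np.float64(18.604196045321842)]
-22.188354266041017
-202.18835426604102 [  46.2   23.7  -20.7   -0.   -45.6 -158.4]
-112.18835426604102 [ 46.2  23.7 -20.7  -0.  -45.6 -68.4]
-22.188354266041017 [ 46.2  23.7 -20.7   0.  -45.6  21.6]
67.81164573395898 [ 46.2  23.7 -20.7   0.  -45.6 111.6]
[284.2 307. ] [ 243  266   83   84 5398] dome in tool [ -3.1  -0.  -36. ]
```

The holder centre is about (481, 270.5) with yaw -22.2°, and shoulder side and screw spacing agree with the given sizes. Next I turn to the final yaw of -112.2° and take one look there, so that any camera bias is common to the drive and the held head.

Run:
```python
from h import *
np.set_printoptions(precision=1,suppress=True)
yaw=-112.2; t=np.array([np.cos(np.radians(yaw)),np.sin(np.radians(yaw))])
p=np.array([481,270.5])-20*t
robot.move_l([p[0],p[1],200],rot=[180,0,yaw],rate=100)
robot.pause(.3); s=readout.read_state(); im=vision.camera("wrist"); cv2.imwrite("pics/w4.png",im[:,:,::-1]); np.save("w4.npy",[s['ee_pos'],s['orientation']])
print(s['time_s'],s['width']*85,s['force'],s['ee_pos'],s['orientation'],s['joints'])
o=np.zeros((600,800,3),np.uint8)
o[:600,:480]=cv2.resize(im[100:225,235:335],(480,600),interpolation=2)
o[:320,480:]=cv2.resize(im[208:308,235:335],(320,320),interpolation=2)
cv2.imwrite("pics/z5.png",o[:,:,::-1])
```

```text
10.175 32.85307241563421 [-1.1 -0.7 -2.4] [488.5 289.  200.1] [-180.     0.  -112.2] [ 47.   16.7  -8.4  -0.  -64.9 -69.1]
```

View pics/z5.png

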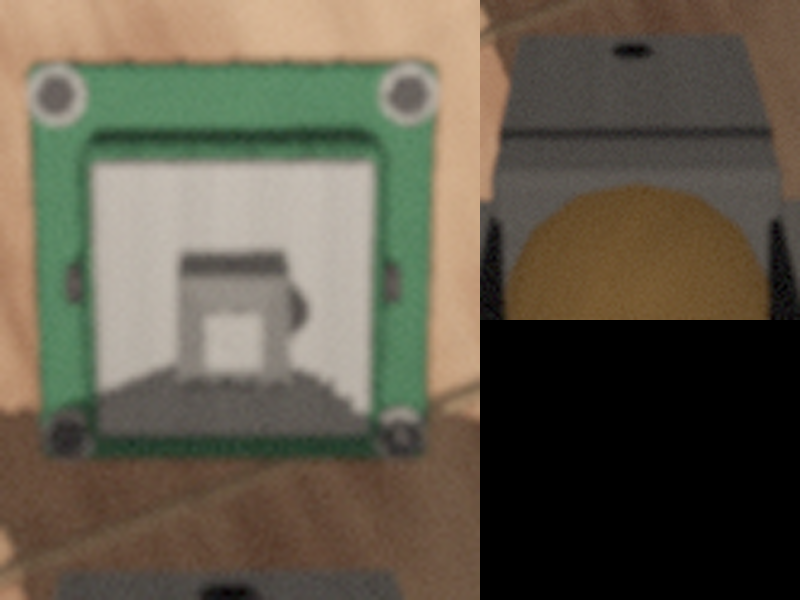

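Left crop: drive top square centre at (235,344) in zoomed pixels, shoulder corners about (90,160), (377,160), (373,436), (98,436), and everything is aligned with the image. Right crop: the held head's front bottom edge is at row 37 (columns 521–745) and its top edge at row 168.

Run:
```python
from h import *
np.set_printoptions(precision=2,suppress=True)
a=np.load("w4.npy"); s=dict(ee_pos=a[0],orientation=a[1])
R=Ro.from_euler('xyz',s['orientation'],degrees=True).as_matrix()
T=lambda P:(np.array(P)-s['ee_pos'])@R
f=lambda L,z,sc,o:[plane("wrist",np.array(q)/sc+np.array(o)-.4,z,s) for q in L]
o=(235,100)
for nm,L,z in(("top",[(204,313),(266,313),(266,375),(204,375)],79),("shoulder",[(90,160),(377,160),(373,436),(98,436)],45),("screws",[(56,96),(409,94),(400,437),(67,437)],10)):
    P=f(L,z,4.8,o); c,l,g=square(P); print(nm,c,l,(g+45)%90-45,"tool",T(c))
zt=s['ee_pos'][2]
print("bottom",T(f([(41,37),(265,37)],zt-14.5,3.2,(235,208))))
print("shank top",T(f([(15,168),(302,168)],zt+35.5,3.2,(235,208))))
```

```text
top [481.01 271.98  79.  ] [10.06 10.29 10.18 10.29] [-22.16 -21.82 -22.16 -22.45] tool [ 18.63   0.53 121.05]
shoulder [480.84 271.5   45.  ] [50.68 50.41 51.02 50.4 ] [-22.16 -21.54 -22.17 -21.92] tool [ 19.14   0.51 155.05]
screws [481.31 272.    10.  ] [68.33 68.66 68.5  68.27] [-21.84 -21.91 -22.17 -22.05] tool [ 18.5    0.26 190.05]
bottom [[ 16.61 -18.31  14.5 ]
 [ 16.62  17.79  14.5 ]]
shank top [[ 17.47 -16.96 -35.5 ]
 [ 17.47  17.88 -35.5 ]]
```

Run:
```python
from h import *
np.set_printoptions(precision=1,suppress=True)
a=np.load("w4.npy"); R=Ro.from_euler('xyz',a[1],degrees=True).as_matrix()
t=a[0]+R@np.array([19.7,.45,0]); print(t)
rot=[180,0,-112.1]
robot.move_l([t[0],t[1],110],rot=rot,rate=120); robot.pause(.1)
s0=readout.read_state(); print(s0['ee_pos'],s0['force'])
for z in(98,94,90,86,82,78,74,71):
    robot.move_l([t[0],t[1],z],rate=40); robot.pause(.1)
    s=readout.read_state(); f=s['force']-s0['force']; print(z,s['ee_pos'],f,s['ft_torque'],s['width']*85)
    if abs(f[2])>25 or np.hypot(f[0],f[1])>15: print("stop"); break
print(s['time_s'])
```

```text
[480.7 271.  200.1]
[481.3 271.6 111. ] [ 0.5 -0.5 -2. ]
98 [480.8 271.   98.1] [-0.   1.1  0.4] [ 0. -0.  0.] 32.76112763739456
94 [480.7 270.9  94. ] [-0.6  0.4  0.3] [ 0.1  0.  -0. ] 32.790229059541865
90 [480.7 270.9  90. ] [-0.1  1.  -0.4] [0.1 0.  0. ] 32.863550244187216
86 [480.7 270.9  85.9] [-0.6  0.1 -0.8] [0. 0. 0.] 32.63154701161449
82 [480.7 270.9  81.9] [ 0.5  0.4 -0.1] [0. 0. 0.] 32.87434968003741
78 [480.7 270.9  77.9] [-0.5  0.6 -1.8] [ 0.  -0.1 -0. ] 32.88962461044614
74 [480.7 271.   74. ] [ 0.1  0.1 -1.4] [ 0. -0.  0.] 32.98914266082478
71 [480.7 270.9  71. ] [-1.   1.2 -0.4] [-0.  0.  0.] 33.18900585865825
14.2417
```

The head slides over the drive with no contact force. Next I push through the ball.

Run:
```python
from h import *
np.set_printoptions(precision=1,suppress=True)
s0=readout.read_state(); x,y=480.7,271.
for z in np.arange(69,54,-1.0):
    robot.move_l([x,y,z],rate=30); robot.pause(.12)
    s=readout.read_state(); f=s['force']; print(z,s['ee_pos'],f,s['ft_torque'],s['width']*85)
    if f[2]>22 or np.hypot(f[0],f[1])>20: print("stop"); break
print(s['time_s'])
```

```text
69.0 [480.2 271.2  68.9] [-3.2  1.8 -0. ] [ 0.7  1.2 -0. ] 32.84702390816797
68.0 [479.8 271.1  67.9] [-5.5  2.9  0.5] [0.9 1.8 0. ] 33.10954368544176
67.0 [479.7 271.2  67.2] [-6.7  3.3  1.9] [ 1.   2.1 -0. ] 32.83151563538113
66.0 [479.7 271.2  66.3] [-6.5  2.4  2.3] [ 1.   2.3 -0. ] 32.52288231618922
65.0 [479.4 270.6  63.7] [-4.4  3.9 -6.4] [ 0.9  1.4 -0. ] 32.64228758313918
64.0 [479.3 270.1  62.7] [-5.5  2.5 -8.1] [ 0.7  1.7 -0.1] 32.98128870023132
63.0 [480.  270.3  62.3] [-4.9  1.2 -9.5] [0.3 1.2 0. ] 33.04759570280855
62.0 [480.7 271.   61.9] [-3.5  1.4 -9.4] [ 0.4  1.1 -0. ] 32.84282051800121
61.0 [481.3 271.3  61.2] [-2.1  1.1 -8.4] [ 0.4  0.6 -0. ] 32.69382431390708
60.0 [481.5 271.5  60.7] [ 1.   0.9 -3.6] [ 0.1  0.1 -0. ] 32.913218350515336
59.0 [481.7 271.5  60.1] [ 0.2 -0.7  2.7] [-0.1  0.  -0. ] 32.52855387119367
58.0 [481.8 271.5  60. ] [-1.8 -1.5  8.3] [-0.4  0.6  0. ] 33.017398966115906
57.0 [481.8 271.5  59.9] [-3.  -1.5 12.7] [-0.5  1.2 -0. ] 32.94646153628317
56.0 [481.9 271.5  59.9] [-5.3 -2.4 18. ] [-0.6  1.8 -0. ] 32.8252237432185
55.0 [481.9 271.5  59.8] [-5.4 -3.8 22.4] [-0.8  2.4 -0. ] 32.5684928595013
stop
19.7417
```

It clicked over the ball (drawn down at -9 N) and is now hard on the shoulder at TCP z≈60, as expected. I relax, release, retreat and check.

Run:
```python
from h import *
np.set_printoptions(precision=1,suppress=True)
robot.move_l([481.7,271.4,59.2],rate=30); robot.pause(.2)
print(readout.read_state()['force'])
command_gripper(0.75); robot.pause(.2)
s=readout.read_state(); print(s['ee_pos'],s['force'],s['width'])
robot.move_l([481.7,271.4,150],rate=120)
yaw=-112.1; t=np.array([np.cos(np.radians(yaw)),np.sin(np.radians(yaw))])
robot.move_l([481.7-20*t[0],271.4-20*t[1],200]); robot.pause(.3)
s=readout.read_state(); im=vision.camera("wrist"); cv2.imwrite("pics/w5.png",im[:,:,::-1])
c,st,_=blob(im,(15,130,60),(32,255,255),(220,80,350,260)); print(c,st)
for z in(95,102): print(plane("wrist",c,z,s))
for n,w in(("scene",(200,270,280,350)),("side",(200,170,260,240))):
    b=blob(vision.camera(n),(14,110,80),(32,255,255),w); print(n,b[0],b[1])
    i=vision.camera_info(n)
    q=(i['world_to_cam']@[481,271.8,97,1])[:3]; print("pred",i['cx']-i['fx']*q[0]/q[2],i['cy']+i['fy']*q[1]/q[2])
    q=(i['world_to_cam']@[481,271.8,104,1])[:3]; print("pred if 7 high",i['cx']-i['fx']*q[0]/q[2],i['cy']+i['fy']*q[1]/q[2])
print(s['time_s'],s['force'])
```

```text
[-3.5 -1.8  7.6]
[481.7 271.4  59.1] [ 0.9  0.4 -0.4] 0.7447556174647655
[281.9 177.5] [ 262  157   41   43 1323]
[482.8 272.8  95. ]
[482.2 271.3 102. ]
scene [237.8 306.9] [ 200  270   80   80 2312]
pred 236.08030066959702 301.3431061085336
pred if 7 high 235.92231840108118 299.80988489884754
side [223.1 220.3] [ 200  191   60   49 1542]
pred 229.21923739699093 197.80448200421836
pred if 7 high 229.17089733351656 196.10240921758086
22.5583 [-0.  -0.3  0.7]
```

```bash
python3 -c "
from plant import robot
print(robot.sign_off())"
```

```text
the job is handed in; nothing more can be done
None
```

The brass-domed head is on the green holder's drive and the job is handed in at about 22.6 s; the ball clicked over, the head bottomed on the shoulder at the expected height, and I let go clear of it. I never went near the other two heads, but I did not re-check their positions before handing in.

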